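# Dock a Petri dish under a spring flap

### The arm

A 7-joint arm with a two-finger parallel gripper is mounted at the origin on a cart in front of the work surface, level with it; the furniture and walls round the work are solid. World frame = base frame: x ahead of the robot, y to its left, z up, the work surface at z = 0. Lengths are in m, angles in rad, forces in N, time in s.
With the tool pointing down it reaches from about 0.4 to 0.9 m from the base axis. Payload 5.6 kg.
Tool frame: the origin (TCP) lies midway between the tips of the shut fingers; the grasp point (between the pads) lies 19 mm behind it; z points along the fingers, y is the direction in which the jaws open and shut (so a half turn about z gives the same grasp; the last joint's range is limited). The gripper opens to 92 mm and grips with 3 to 60 N. Pads are 20 mm wide; open, the fingers measure 128 mm over their backs; the gripper's body (75 mm by 189 mm) begins 69 mm behind the grasp point.
Start: joints at [1.269, 0.468, -0.012, 1.603, 0.006, 1.071, -0.056], TCP at [0.166, -0.628, 0.215] pointing down, gripper open.
Joint ranges: [-2.53, 2.53], [-0.31, 2.02], [-1.57, 1.55], [0.28, 2.44], [-1.29, 4.43], [0.15, 1.84], [-2.92, 2.92]. Speed limits (rad/s): [2.57, 2.57, 3.14, 3.14, 3.14, 3.14, 3.14].

### API

Orientations are given as a unit quaternion [x, y, z, w].
In Python, from rig import sense, snapshot, calibration, sign_off, recognise, place_of gives the robot as it stands.
- The arm moves only by the shell command python3 -m creep 'ROWS' [FORCE]. ROWS is JSON, a list that holds one entry, the list of rows, each a list of 7 numbers: the shift along the tool's x, y, z in units of 50 mm (1.0 is 50 mm), then the turn, a rotation vector about the tool's x, y, z in units of 5 degrees (1.0 is 5 degrees), then the closure, from -1 (fully open) to 1 (shut). A call has 1 to 10 rows; each row is the pose to reach, as a shift and turn from the pose commanded when the call began, along the tool's axes at that moment; what a row does not reach only later rows make up. A row lasts 1/8 s, in which the tool goes at most 62.5 mm and 10.7 degrees, less where a joint would pass 70% of its speed; a pose out of reach is approached as far as the arm can. A call with a gripper value outside its range is refused whole. The fingers move at their own pace and stop on an object; FORCE is the grip in N (left out, the last holds). Time passes only in rows, so rows that repeat a pose let the fingers close. It gives the time, the measured TCP pose, the force and the opening at its end, in the units of the state.
- sense(): the state, without advancing time (a new reading comes with each control period).
- snapshot(name): name is "scene" or "top" or "wrist"; returns the picture (400x640x3 uint8, blue, green, red); there is no depth.
- calibration(name): a dict with "vertical_fov" (degrees; the focal length in pixels is half the picture's height over the tangent of half this angle, whatever the lens; pixels are square), "cx", "cy" (the principal point, pixels), "R" (3x3) and "t" (3): a world point X has camera coordinates R X + t. Camera axes: x right, y down, z forward; pixel columns grow to the right and rows downward; lengths in m; the calibration is good to about 2 mm. A picture is of the moment at which its call begins: read the wrist's pose just before it. calibration takes no time and is no camera call; for the wrist camera it gives the pose at the moment of the call.
- sign_off(): hands the job in, once; it reports no verdict.
Trained networks look in the newest picture that a camera, given by its name, has taken for a name from the list of things; names that differ only in an ending like _2 or _b are one class to them, and where a whole thing is asked for, a point or a joint stands for the part that bears it (a point fixed in the world has none). Each returns a list of dicts, best first, with "confidence" (0 to 1); they miss things now and then, are a little off and sometimes report something else, mostly with a low value. They report only what shows in the picture. A call takes as long as a camera call. They do not tell look-alikes from the thing itself.
- recognise(camera, name): "position" ([x, y, z] in m, in world coordinates, good to about 4 mm: the middle of the surface that is visible of it).
- place_of(camera, name): "position" ([x, y, z] in m, in world coordinates, good to about 4 mm: a listed point, or the origin of a listed thing).
The state is a dict: "t": time; "qpos": joint angles; "joint_vel": joint speeds; "joint_torque": joint torques, N m; "eef_pos": TCP position; "tool_rot": TCP orientation; "wrist_force": force on the tool from outside, world axes, zero at the start; "moment": the same for the moment, N m; "gripper_width": finger opening in m.
Only numpy, scipy, OpenCV 4.12 (cv2) and the standard library are available. Lean on these libraries where they do the work, as an engineer would, in place of code of your own. Each camera call takes 0.05 s, during which the arm holds its last target. There are 200 camera calls.

### The job

Slide the closed Petri dish along its lane into the dock of the grey loading bay: with one fingertip press the ribbed orange heel plate down to hold the spring-closed flap open, and keep it held while the other fingertip pushes the dish under the flap until the dish is completely behind the flap's front lip. Then draw back, let the flap close fully behind the dish, and leave the robot clear. Only push the dish, never lift it, and leave the marker, the green stopper and the tape roll where they are.

Things in the scene. Friction and masses are not known exactly. Their poses are not given: they have to be found in the camera images.
- bay: Fixed grey slab 250 (x) x 200 (y) x 10 mm. Origin on the worktop at mid-length; x runs along the lane toward the dock (away from the robot at yaw 0), y left, z up. Below, 'bay x, y, z' are mm in this frame. Slab: x -125..125, y -105..95; its top is called the deck, z 10. On its right half a blue-floored lane, open at the front, end wall at x 118.
- lane (a point): Front end of the lane, mid-width, on the deck: bay x -125, y -60, z 10. The lane spans bay y -97.5..-22 between aluminium walls 4 mm thick that rise 12.5 mm above the deck. Up to bay x 60 nothing is above bay y -68..-22, so a fingertip can pass beside the lip, even with the flap open (push near the dish middle: pushed well off-centre it jams on a wall); from bay x 66 on the flap's roof covers the whole lane.
- flap (a joint): Angle of the orange flap about its hinge: 0 closed, 0.32 rad fully open (hard stop). One rigid piece: heel plate left of the hinge, roof and lip right of it. Pressing the heel down raises roof and lip; the dish passes from about 0.16 rad on. The dish cannot push it open. About 3 N down at 50 mm from the hinge opens it, 4 N holds it fully open; a spring shuts it when let go.
- hinge (a point): Point of the flap's hinge axis, which runs along bay x at bay y 0, z 13; this point at bay x 0.
- lip (a point): Middle of the lower edge of the flap's turned-down front lip; moves with the flap. Closed: lip at bay x 30..33, y -97..-78, lower edge 7 mm above the deck; the roof behind it has its underside 20 mm and its top 23 mm above the deck. Fully open, its lower edge is 30 mm or more above the deck, its highest corner at bay z about 63.
- heel (a point): Middle of the upper face of the flat ribbed heel plate, 50 mm from the hinge, at bay x -47.5; moves with the flap. The plate spans bay x -125..30 and 6 to 85 mm left of the hinge, 4 mm thick. Closed, it slopes up to the left from the hinge at 0.32 rad; fully open it lies flat, its top at bay z 15 (5 mm above the deck).
- dock (a point): Where the middle of a well docked dish rests on the deck: bay x 75, y -60, z 10. The dish is clear of the lip when its centre is past bay x 68, and meets the end wall at bay x 83.
- dish_center (a point): Centre (half-way up) of the whitish translucent Petri dish with its lid on, 69 mm across, 16 mm high, about 60 g, loose on the deck in the lane in front of the lip; starts with its centre at the bay's x -38..-12.
- marker: Red-capped white marker, 17 x 136 x 18 mm, lying on the worktop right of the bay; origin under its middle. Leave alone.
- stopper: Green rubber stopper, 33 mm across, 27 mm high, standing on the worktop behind the bay; origin under its middle. Leave alone.
- tape: Roll of buff label tape, 68 mm across, 19 mm high, lying on the worktop left of the bay; origin under its middle. Leave alone.
There are look-alikes about, which are no part of the job. Leave any red or turquoise look-alike of the part that bears dish_center alone.

How it is judged:
On the way, in this order (a step that is already met when the one before it is completed fails the run):
1. the flap is held open while the dish is still in front of the lip (value of joint flap above 0.15 rad and x of dish_center in the frame of bay below 0.012 m), for 0.2 s.
2. the dish is pushed more than half way under the flap while the flap is held open (value of joint flap above 0.12 rad and x of dish_center in the frame of bay above 0.04 m), for 0.1 s.
At the end, for the whole second after the job is handed in: The dish lies flat and still on the deck inside the dock, its centre at least 64 mm along the bay's x (rear edge behind the lip) and within 10 mm of the lane's middle, and the flap has closed behind it (below 0.04 rad) (x of dish_center in the frame of bay between 0.064 and 0.09 m and y of dish_center in the frame of bay between -0.07 and -0.05 m and height (world z) of dish_center below 0.022 m and angle between dish_center's own z axis and vertical below 0.08 rad and linear speed of dish below 0.01 m/s and value of joint flap below 0.04 rad); the robot touches nothing.
It fails at once if the dish is lifted off the deck or tipped (height (world z) of dish_center above 0.028 m or angle between dish_center's own z axis and vertical above 0.35 rad).
It fails at once if the marker, the stopper or the tape roll is moved by more than 2 cm (distance of any of marker, stopper, tape from where it was at the start of the episode above 0.02 m).
It also fails if it takes over 42 s, if anything falls off the work surface, if the arm or the gripper's body presses on something with over 40 N, if the wrist force passes 120 N, or if a joint passes its speed limit or range.

## Working session

There is one attempt and no reset: what is moved stays moved. The work goes in short steps, Python scripts to look and compute and a shell command to move; the robot and the scene stay as the last step left them, time stands still between calls to the robot, and variables do not carry over. Pictures are saved under pics/ and viewed, about 8 in all and at most 12, crops included, and the job is handed in when it is done.

```bash
mkdir -p pics; ls; python3 - <<'E'
from rig import *
import cv2,numpy as np
s=sense();print(s['t'],s['eef_pos'],s['tool_rot'],s['gripper_width'])
for c in ['top','scene']:
    cv2.imwrite(f'pics/{c}0.png',snapshot(c))
    for n in ['bay','lane','hinge','heel','lip','dock','dish_center','marker','stopper','tape']:
        print(c,n,[(np.round(d['position'],3).tolist(),round(d['confidence'],2)) for d in place_of(c,n)][:4])
print(sense()['t'])
E
```

```text
pics
0.0 [ 0.16615499 -0.62780548  0.2136656 ] [ 9.91640157e-01  1.29031150e-01 -1.71554022e-04 -8.55045502e-04] 0.0918850588999174
top bay [([0.522, 0.068, -0.001], 0.87)]
top lane [([0.385, 0.039, 0.012], 0.91)]
top hinge [([0.524, 0.068, 0.012], 0.89)]
top heel [([0.486, 0.126, 0.032], 0.84)]
top lip [([0.536, -0.026, 0.018], 0.82), ([0.482, 0.126, 0.034], 0.74), ([0.523, 0.068, 0.01], 0.31)]
top dock [([0.585, -0.004, 0.01], 0.89)]
top dish_center [([0.58, -0.13, 0.009], 0.85), ([0.482, 0.275, 0.01], 0.74), ([0.496, -0.214, 0.006], 0.69), ([0.488, 0.018, 0.019], 0.65)]
top marker [([0.476, -0.114, -0.003], 0.69)]
top stopper [([0.687, 0.088, -0.004], 0.62), ([0.629, 0.212, -0.004], 0.32)]
top tape [([0.628, 0.213, -0.003], 0.81)]
scene bay [([0.49, 0.015, 0.017], 0.67), ([0.527, 0.069, -0.002], 0.59)]
scene lane []
scene hinge [([0.522, 0.071, 0.013], 0.79), ([0.487, 0.013, 0.019], 0.7)]
scene heel [([0.492, 0.125, 0.029], 0.59)]
scene lip [([0.539, -0.021, 0.016], 0.61)]
scene dock [([0.586, 0.001, 0.009], 0.83), ([0.54, -0.019, 0.017], 0.45), ([0.479, -0.113, 0.002], 0.26)]
scene dish_center [([0.503, -0.213, 0.008], 0.65), ([0.582, -0.13, 0.011], 0.59), ([0.488, 0.014, 0.021], 0.57), ([0.479, 0.276, 0.006], 0.55)]
scene marker []
scene stopper [([0.687, 0.092, -0.001], 0.5)]
scene tape [([0.625, 0.214, -0.003], 0.94), ([0.386, 0.036, 0.008], 0.66), ([0.688, 0.092, 0.0], 0.18)]
1.1
```

View pics/top0.png

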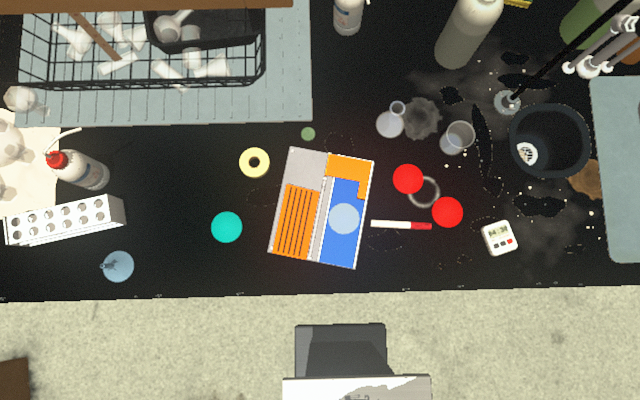

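View pics/scene0.png

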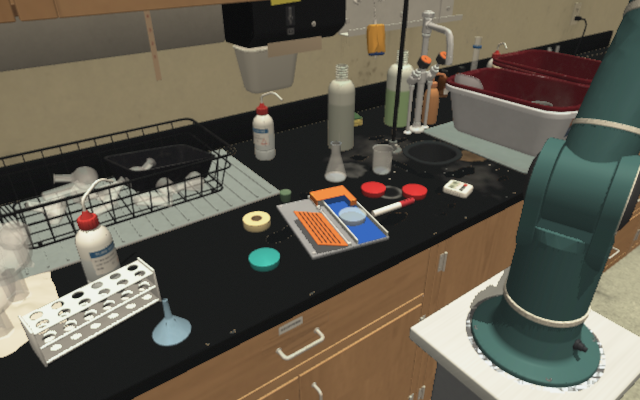

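Candidates for the dish in the top view are whitish (344,218) in the lane, red (408,179), red (447,212) and turquoise (226,227). The blue funnel at (118,266) is also similar. The whitish one in the lane fits the description. Next I fit the bay pose and check it in a crop.

```bash
cat > h.py <<'E'
import numpy as np,cv2
from rig import *
def proj(c,P):
    k=calibration(c);f=200/np.tan(np.radians(k['vertical_fov'])/2)
    X=np.atleast_2d(P)@np.array(k['R']).T+np.array(k['t'])
    return np.c_[k['cx']+f*X[:,0]/X[:,2],k['cy']+f*X[:,1]/X[:,2]]
def unproj(c,uv,z):
    k=calibration(c);f=200/np.tan(np.radians(k['vertical_fov'])/2)
    R=np.array(k['R']);o=-R.T@np.array(k['t'])
    d=R.T@np.array([(uv[0]-k['cx'])/f,(uv[1]-k['cy'])/f,1]);return o+d*(z-o[2])/d[2]
def b2w(p,B):
    p=np.atleast_2d(np.array(p,float))/1000;c,s=np.cos(B[2]),np.sin(B[2])
    return np.c_[B[0]+c*p[:,0]-s*p[:,1],B[1]+s*p[:,0]+c*p[:,1],p[:,2]]
def w2b(p,B):
    c,s=np.cos(B[2]),np.sin(B[2]);d=np.array(p[:2])-B[:2];return 1000*np.array([c*d[0]+s*d[1],-s*d[0]+c*d[1]])
E
python3 - <<'E'
from h import *
from scipy.optimize import least_squares
L={'bay':(0,0,0),'lane':(-125,-60,10),'hinge':(0,0,13),'heel':(-47.5,47.4,33),'dock':(75,-60,10),'lip':(31.5,-87.5,17)}
O=[('bay',.522,.068),('lane',.385,.039),('hinge',.524,.068),('heel',.486,.126),('lip',.536,-.026),('dock',.585,-.004),('hinge',.522,.071),('heel',.492,.125),('lip',.539,-.021),('dock',.586,.001),('bay',.527,.069)]
r=lambda B:np.concatenate([b2w(L[n],B)[0,:2]-(x,y) for n,x,y in O])
B=least_squares(r,[.52,.07,-.2]).x;print(B,np.round(r(B)*1000,1))
im=cv2.imread('pics/top0.png')
# slab footprint: brightness mask -> minimal-area rectangle
q=proj('top',b2w([[-125,-105,10],[125,-105,10],[125,95,10],[-125,95,10]],B));print(q.round(1))
m=np.zeros(im.shape[:2],np.uint8);cv2.fillConvexPoly(m,cv2.convexHull((q.mean(0)+(q-q.mean(0))*1.06).astype(np.int32)),255)
w=((im.max(2)>90)&(m>0)).astype(np.uint8)
hull=cv2.convexHull(cv2.findNonZero(w))
bx=cv2.boxPoints(cv2.minAreaRect(hull));print(bx, [unproj('top',p,.01)[:2].round(4).tolist() for p in bx])
for p in ([.488,.018],[.488,.014]):print('dish',w2b(p,B))
s=4;c=cv2.resize(im[135:280,255:400],None,fx=s,fy=s,interpolation=cv2.INTER_CUBIC)
f=lambda P:(((P-[255,135])+.5)*s).astype(np.int32)
cv2.polylines(c,[f(q)],True,(0,255,0),1);cv2.polylines(c,[f(bx)],True,(255,0,255),1)
cv2.polylines(c,[f(proj('top',b2w([[-125,-22,10],[118,-22,10],[118,-97.5,10],[-125,-97.5,10]],B)))],True,(0,255,255),1)
cv2.imwrite('pics/crop1.png',c)
E
```

```text
[ 0.52407168  0.06991786 -0.20881842] [ 2.1  1.9  4.3 -1.9  0.1  1.9  1.4  0.1  0.7  3.8  0.  -0.3  2.1 -1.1
 -4.6  1.1 -2.3 -1.2 -1.  -5.3 -2.9  0.9]
[[355.9 267.9]
 [374.1 159.5]
 [288.7 144.4]
 [267.1 251.5]]
[[266.31223 252.5917 ]
 [287.18906 143.56813]
 [375.9965  160.57382]
 [355.11966 269.5974 ]] [[0.4191, 0.1906], [0.6682, 0.1403], [0.622, -0.063], [0.3765, -0.0049]]
dish [-24.52529115 -58.2678301 ]
dish [-23.6960746  -62.18093627]
```

View pics/crop1.png

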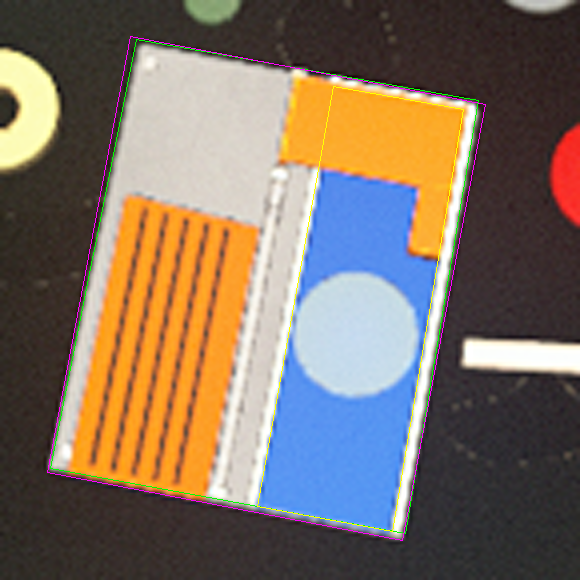

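The crop shows the bay outline on the slab edges. The whitish dish is at crop (356,333), top-view pixel (343.5,217.8), on the blue lane and in front of the lip near crop (425,255). Now I work out the approach.

```bash
cat >> h.py <<'E'
from scipy.spatial.transform import Rotation as Ro
B=np.array([.524,.070,-.209])
def rel(bx,by,z):
    s=sense();R=Ro.from_quat(s['tool_rot']).as_matrix();w=b2w([bx,by,z],B)[0]
    print('now bay',w2b(s['eef_pos'],B).round(1),'z',round(s['eef_pos'][2],4),'yaw-bay deg',round(np.degrees(np.arctan2(R[1,0],R[0,0])-B[2]),1),'tilt',np.degrees(np.arccos(-R[2,2])).round(2),'F',np.round(s['wrist_force'],1),'t',s['t'])
    print('target',w,'units',(R.T@(w-s['eef_pos'])/.05).round(2))
E
python3 - <<'E'
from h import *
print('dish',w2b(unproj('top',(343.5,217.75),.026),B))
rel(-92,2,90)
s=sense();R=Ro.from_quat(s['tool_rot']).as_matrix()
for w in ([.36,-.42,.19],[.45,-.2,.15]):print(w,(R.T@(np.array(w)-s['eef_pos'])/.05).round(2))
E
```

```text
dish [-22.11195037 -58.49556174]
now bay [-205.  -757.4] z 0.2146 yaw-bay deg 26.8 tilt 0.0 F [-0.8 -0.1  0.1] t 1.1
target [0.43441699 0.0910448  0.09      ] units [  8.86 -12.54   2.49]
[0.36, -0.42, 0.19] [ 4.81 -3.04  0.49]
[0.45, -0.2, 0.15] [ 7.68 -6.83  1.29]
```

```bash
python3 -m creep '[[[1,-0.6,0,0,0,0.8,-1],[2,-1.2,0.1,0,0,1.6,-1],[3,-1.8,0.2,0,0,2.4,-1],[4,-2.6,0.3,0,0,3.2,-1],[4.9,-3.4,0.4,0,0,4.2,-1],[5.8,-4.2,0.5,0,0,4.2,-1],[6.7,-5.1,0.5,0,0,4.2,-1],[7.3,-6,0.5,0,0,4.2,-1],[7.7,-6.8,0.5,0,0,4.2,-1],[7.7,-6.8,0.5,0,0,4.2,-1]]]'; python3 -c "
from h import *
rel(-92,2,90)"
```

```text
t: 2.35
eef_pos: [0.4526, -0.1975, 0.1898]
tool_rot: [0.999, -0.05, 0.0, -0.0]
wrist_force: [-0.5, -0.9, -0.1]
gripper_width: 0.092
now bay [ -14.4 -276.5] z 0.1898 yaw-bay deg 6.2 tilt 0.06 F [-0.5 -0.9 -0.1] t 2.35
target [0.43441699 0.0910448  0.09      ] units [-0.94 -5.7   2.  ]
```

```bash
python3 -m creep '[[[-0.2,-1,0.2,0,0,0,-1],[-0.4,-2,0.6,0,0,0,-1],[-0.6,-3,1,0,0,0,-1],[-0.8,-4,1.4,0,0,0,-1],[-0.9,-5,1.8,0,0,0,-1],[-0.94,-5.7,2,0,0,0,-1],[-0.94,-5.7,2,0,0,0,-1],[-0.94,-5.7,2,0,0,0,-1]]]'; python3 -c "
from h import *
rel(-92,2,40)
cv2.imwrite('pics/w1.png',np.hstack([snapshot('wrist')]))
t=snapshot('top');cv2.imwrite('pics/t1.png',cv2.resize(t[135:280,255:400],None,fx=4,fy=4))"
```

```text
t: 3.35
eef_pos: [0.4358, 0.0858, 0.0896]
tool_rot: [0.999, -0.055, 0.0, 0.0]
wrist_force: [-1.1, -0.0, 0.2]
gripper_width: 0.0923
now bay [-89.5  -2.8] z 0.0896 yaw-bay deg 5.7 tilt 0.04 F [-1.1 -0.   0.2] t 3.35
target [0.43441699 0.0910448  0.04      ] units [-0.04 -0.1   0.99]
```

View pics/w1.png

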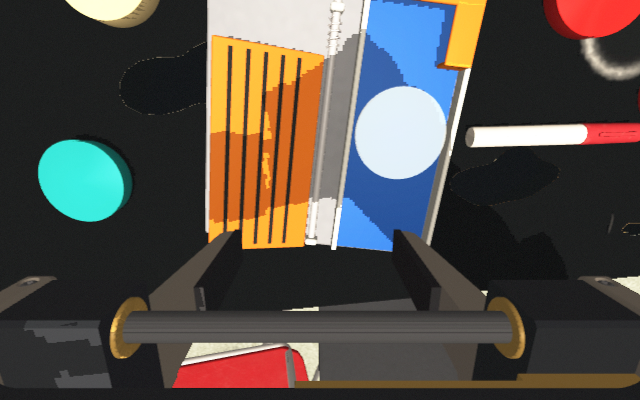

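The wrist view shows both fingertips over the front of the bay, the dish centred near (400,132), and the lip at about (455,66). I check the bay fit against this closer view.

```bash
python3 - <<'E'
from h import *
im=snapshot('wrist')
print('dish',w2b(unproj('wrist',(400.5,132),.026),B))
for n in ['hinge','heel','lip','dish_center']:
    print(n,[(w2b(d['position'],B).round(1).tolist(),round(d['position'][2],3),round(d['confidence'],2)) for d in place_of('wrist',n)][:3])
P=[[30,-97,17],[30,-78,17],[-125,-22,10],[-125,-97.5,10],[100,-22,10],[30,84*.949,15+84*.315],[-125,84*.949,15+84*.315]]
q=proj('wrist',b2w(P,B));print(q.round(0).tolist())
o=im.copy()
for p in q: cv2.drawMarker(o,tuple(int(v) for v in p),(255,0,255),0,10,1)
for y in(-22,-97.5,0):
    a=proj('wrist',b2w([[-100,y,13 if y==0 else 22.5],[50,y,13 if y==0 else 22.5]],B)).astype(int);cv2.line(o,tuple(a[0].tolist()),tuple(a[1].tolist()),(0,255,0),1)
cv2.imwrite('pics/w2.png',cv2.resize(o[0:280,190:510],None,fx=2,fy=2))
E
```

```text
dish [-19.77993492 -58.6423356 ]
hinge [([-3.2, -3.8], 0.012, 0.83)]
heel [([-47.4, 47.2], 0.029, 0.94)]
lip [([31.1, -90.1], 0.017, 0.85)]
dish_center [([-19.7, -61.6], 0.016, 0.73), ([-88.6, 195.6], 0.007, 0.61)]
[[461.0, 68.0], [436.0, 65.0], [336.0, 246.0], [419.0, 253.0], [374.0, -50.0], [211.0, 33.0], [211.0, 251.0]]
```

View pics/w2.png

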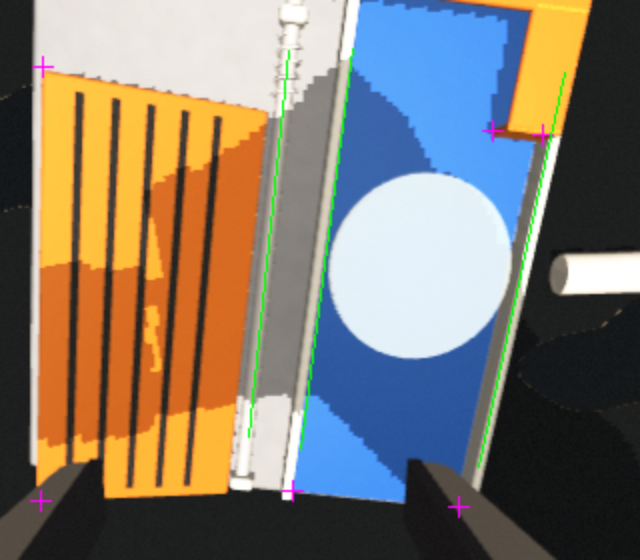

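```bash
python3 -m creep '[[[-0.04,-0.1,0.4,0,0,0,-1],[-0.04,-0.1,0.8,0,0,0,-1],[-0.04,-0.1,1.1,0,0,0,-1],[-0.04,-0.1,1.3,0,0,0,-1],[-0.04,-0.1,1.47,0,0,0,-1],[-0.04,-0.1,1.47,0,0,0,-1],[-0.04,-0.1,1.47,0,0,0,-1]]]'; python3 -c "
from h import *
rel(-80,2,16)
cv2.imwrite('pics/w3.png',snapshot('wrist'))
t=snapshot('top');cv2.imwrite('pics/t3.png',cv2.resize(t[135:280,255:400],None,fx=4,fy=4))"
```

```text
t: 4.58
eef_pos: [0.4344, 0.0927, 0.0164]
tool_rot: [0.999, -0.054, 0.0, -0.0]
wrist_force: [0.1, 1.4, 2.2]
gripper_width: 0.0918
now bay [-92.4   3.6] z 0.0164 yaw-bay deg 5.8 tilt 0.05 F [0.1 1.4 2.2] t 4.575
target [0.44615585 0.08855502 0.016     ] units [0.24 0.06 0.01]
```

View pics/w3.png

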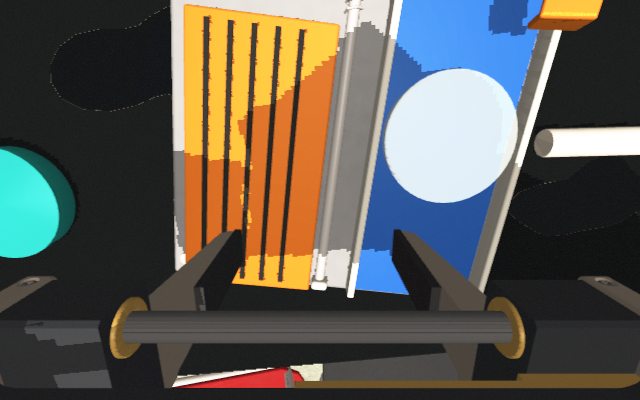

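The view shows the heel plate pressed nearly flat and the lip raised, its front edge now at (530..597,27). I measure the flap angle from that edge before pushing.

```bash
python3 - <<'E'
from h import *
for a in (0,.15,.2,.25,.29,.32):
    c,s=np.cos(a),np.sin(a)
    P=[[30,y*c+(z-13)*s,13-y*s+(z-13)*c] for y,z in((-97,17),(-78,17))]
    print(a,proj('wrist',b2w(P,B)).round(0).tolist())
rel(26,2,16); rel(-40,2,16)
E
```

```text
0 [[540.0, 43.0], [503.0, 39.0]]
0.15 [[559.0, 35.0], [515.0, 32.0]]
0.2 [[565.0, 33.0], [518.0, 30.0]]
0.25 [[570.0, 29.0], [522.0, 28.0]]
0.29 [[575.0, 27.0], [524.0, 25.0]]
0.32 [[578.0, 25.0], [525.0, 24.0]]
now bay [-92.4   3.5] z 0.0165 yaw-bay deg 5.8 tilt 0.05 F [0.1 1.3 3.3] t 4.675
target [0.54984917 0.06656195 0.016     ] units [2.35 0.27 0.01]
now bay [-92.4   3.5] z 0.0165 yaw-bay deg 5.8 tilt 0.05 F [0.1 1.3 3.3] t 4.675
target [0.48528541 0.08025575 0.016     ] units [1.04 0.13 0.01]
```

```bash
python3 -m creep '[[[0.15,0.04,0.01,0,0,0,-1],[0.3,0.06,0.01,0,0,0,-1],[0.42,0.07,0.01,0,0,0,-1],[0.54,0.08,0.01,0,0,0,-1],[0.66,0.09,0.01,0,0,0,-1],[0.78,0.1,0.01,0,0,0,-1],[0.9,0.11,0.01,0,0,0,-1],[1.02,0.13,0.01,0,0,0,-1],[1.14,0.14,0.01,0,0,0,-1],[1.26,0.15,0.01,0,0,0,-1]]]'; python3 -c "
from h import *
cv2.imwrite('pics/w4.png',snapshot('wrist'))
rel(26,2,16)
print([(w2b(d['position'],B).round(1).tolist(),round(d['position'][2],3),round(d['confidence'],2)) for d in place_of('wrist','dish_center')])"
```

```text
t: 5.92
eef_pos: [0.4962, 0.0781, 0.0156]
tool_rot: [0.999, -0.054, -0.0, 0.0]
wrist_force: [-2.5, 0.1, 2.5]
gripper_width: 0.0921
now bay [-27.9   2.2] z 0.0156 yaw-bay deg 5.8 tilt 0.06 F [-0.4 -0.7  1. ] t 5.975
target [0.54984917 0.06656195 0.016     ] units [ 1.07  0.11 -0.01]
[([15.7, -61.0], 0.017, 0.8), ([-85.6, 196.0], 0.009, 0.76)]
```

View pics/w4.png

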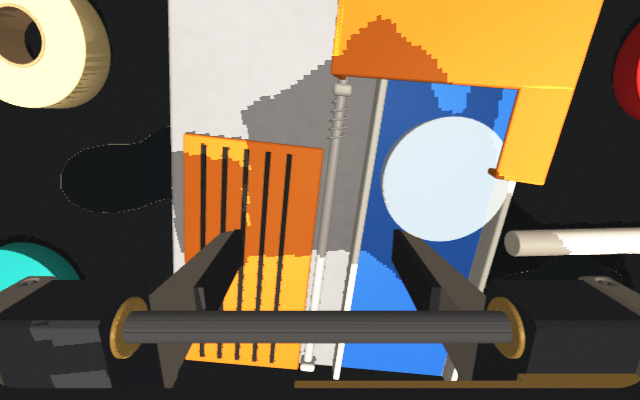

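The dish is centred near (448,180), entering under the raised lip and staying in mid-lane, with the flap still open. I push on.

```bash
python3 -m creep '[[[0.12,0.01,0,0,0,0,-1],[0.24,0.02,0,0,0,0,-1],[0.36,0.03,0,0,0,0,-1],[0.48,0.05,0,0,0,0,-1],[0.6,0.06,0,0,0,0,-1],[0.72,0.07,0,0,0,0,-1],[0.82,0.09,0,0,0,0,-1],[0.92,0.1,0,0,0,0,-1],[1.0,0.11,0,0,0,0,-1],[1.04,0.11,0,0,0,0,-1]]]'; python3 -c "
from h import *
cv2.imwrite('pics/w5.png',snapshot('wrist'))
rel(30,2,16)
for c in ['wrist']: print([(w2b(d['position'],B).round(1).tolist(),round(d['position'][2],3),round(d['confidence'],2)) for d in place_of(c,'dish_center')])
t=snapshot('top');cv2.imwrite('pics/t5.png',cv2.resize(t[135:280,255:400],None,fx=4,fy=4))"
```

```text
t: 7.28
eef_pos: [0.5471, 0.0669, 0.0155]
tool_rot: [0.999, -0.054, -0.0, 0.0]
wrist_force: [-2.6, 0.8, 3.4]
gripper_width: 0.0918
now bay [23.4  1.8] z 0.0155 yaw-bay deg 5.8 tilt 0.01 F [-1.5 -0.2  2. ] t 7.325
target [0.55376213 0.06573202 0.016     ] units [ 0.13  0.01 -0.01]
[]
```

View pics/w5.png

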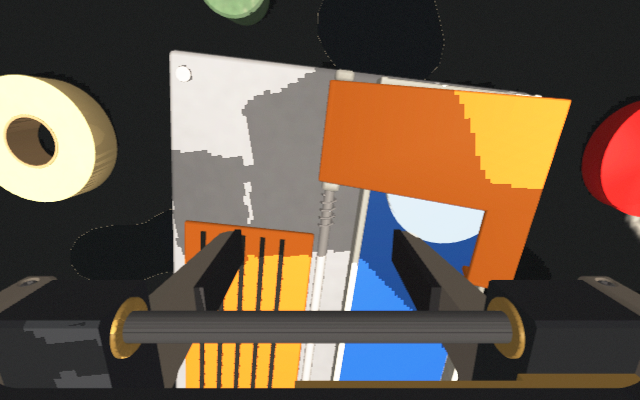

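The view shows the dish mostly under the roof, its rear rim bottoming at about (445,243). I measure that rim.

```bash
python3 - <<'E'
from h import *
im=cv2.imread('pics/w5.png').astype(int)
m=((im.min(2)>180)).astype(np.uint8);m[:190]=0;m[260:]=0;m[:,:380]=0;m[:,490:]=0
c=max(cv2.findContours(m,0,1)[0],key=cv2.contourArea)[:,0]
W=np.array([w2b(unproj('wrist',p,.026),B) for p in c]);
lo=W[:,0].min();print('rear',lo,W[W[:,0].argmin()])
# circle fit r=34.5 on lower arc (bottom-most pixel per column)
pts=[]
for u in range(395,480,3):
    v=c[abs(c[:,0]-u)<=1]
    if len(v): pts.append(w2b(unproj('wrist',(u,v[:,1].max()+.5),.026),B))
pts=np.array(pts)
from scipy.optimize import least_squares
r=least_squares(lambda q:np.hypot(*(pts-q).T)-34.5,[70,-60],loss='soft_l1');print(r.x,np.abs(r.fun).max())
E
```

```text
rear 36.67620141826094 [ 36.67620142 -63.58507798]
[ 70.90056686 -64.41243621] 0.49685363012245887
```

```bash
python3 -m creep '[[[0.05,0,0,0,0,0,-1],[0.1,0.01,0,0,0,0,-1],[0.1,0.01,0,0,0,0,-1],[-0.1,-0.01,0,0,0,0,-1],[-0.3,-0.03,0,0,0,0,-1],[-0.3,-0.03,-0.3,0,0,0,-1],[-0.3,-0.03,-0.8,0,0,0,-1],[-0.4,-0.03,-1.6,0,0,0,-1],[-0.6,-0.03,-2.4,0,0,0,-1],[-0.6,-0.03,-2.4,0,0,0,-1]]]'; python3 -c "
from h import *
cv2.imwrite('pics/w6.png',snapshot('wrist'))
rel(0,2,136)
P=[[30,y,17] for y in(-97,-78)];print(proj('wrist',b2w(P,B)).round(0).tolist())
print([(w2b(d['position'],B).round(1).tolist(),round(d['position'][2],3),round(d['confidence'],2)) for d in place_of('wrist','lip')])"
```

```text
t: 8.68
eef_pos: [0.5186, 0.0722, 0.1391]
tool_rot: [0.999, -0.054, 0.003, -0.0]
wrist_force: [-0.4, 0.5, 0.0]
gripper_width: 0.0925
now bay [-6.5  0.5] z 0.1374 yaw-bay deg 5.8 tilt 0.18 F [-0.5 -1.4 -0.5] t 8.725
target [0.52441496 0.07195648 0.136     ] units [ 0.13 -0.02  0.03]
[[422.0, 168.0], [402.0, 166.0]]
[([32.1, -91.3], 0.015, 0.85)]
```

View pics/w6.png

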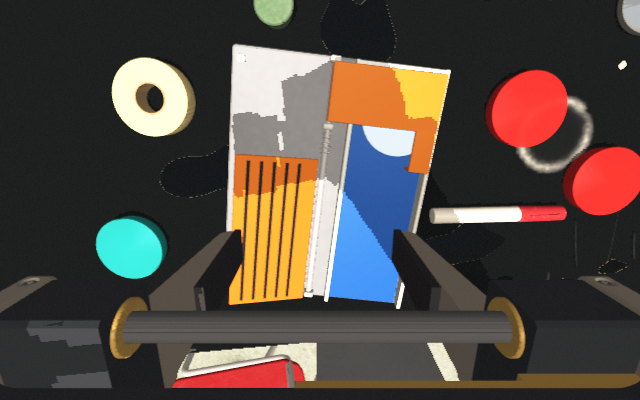

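The flap is closed: the lip edge is at about (408..426,172), against the predicted (402..422,167). The dish rim behind it is at about (392,157). I check the dish position numerically.

```bash
python3 - <<'E'
from h import *
from scipy.optimize import least_squares
im=snapshot('wrist').astype(int);k=im.min(2)>180
pts=[]
for u in range(370,412,2):
    v=np.where(k[128:165,u])[0]
    if len(v): pts.append(w2b(unproj('wrist',(u,128+v.max()+.5),.026),B))
pts=np.array(pts)
r=least_squares(lambda q:np.hypot(*(pts-q).T)-34.5,[70,-60],loss='soft_l1');print(r.x,np.abs(r.fun).max(),len(pts))
for a in (0,.1,.3):
    c,s=np.cos(a),np.sin(a);print(a,proj('wrist',b2w([[30,y*c+4*s,13-y*s+4*c] for y in(-97,-78)]+[[30,85*.949*1,10]],B)).round(0).tolist())
print(sense()['wrist_force'],sense()['t'])
for n in ['marker','tape','stopper']:print(n,[np.round(d['position'],3).tolist() for d in place_of('wrist',n)])
E
```

```text
[ 75.41467718 -64.8583766 ] 0.5264149220527798 21
0 [[422.0, 167.0], [403.0, 165.0], [239.0, 148.0]]
0.1 [[425.0, 169.0], [404.0, 167.0], [239.0, 148.0]]
0.3 [[427.0, 172.0], [405.0, 169.0], [239.0, 148.0]]
[-0.88604155 -0.35971624 -0.68258225] 8.825
marker [[0.478, -0.112, -0.002]]
tape [[0.626, 0.217, -0.002]]
stopper [[0.683, 0.092, 0.001]]
```

The lip's pixel hardly changes with angle from above, so I'll back the arm off and compare the scene and top views with those from the start.

```bash
python3 -m creep '[[[-0.2,0.6,-0.5,0,0,0,-1],[-0.2,1.6,-0.8,0,0,0,-1],[-0.1,2.6,-0.8,0,0,0,-1],[0,3.6,-0.8,0,0,0,-1],[0,4.6,-0.8,0,0,0,-1],[0,5.6,-0.8,0,0,0,-1],[0,5.6,-0.8,0,0,0,-1]]]'; python3 - <<'E'
from h import *
r=[]
for c,(y,x,h,w,s) in {'scene':(175,265,85,130,3),'top':(140,260,140,130,2)}.items():
    a=cv2.imread(f'pics/{c}0.png');b=snapshot(c)
    r.append(np.hstack([cv2.resize(i[y:y+h,x:x+w],None,fx=s,fy=s) for i in(a,b)]))
r[1]=cv2.copyMakeBorder(r[1],0,0,0,780-520,cv2.BORDER_CONSTANT)
cv2.imwrite('pics/end.png',np.vstack(r));print(sense()['wrist_force'],sense()['eef_pos'])
E
```

```text
t: 9.85
eef_pos: [0.4856, -0.211, 0.1744]
tool_rot: [0.998, -0.058, -0.001, 0.0]
wrist_force: [0.6, 0.8, -0.2]
gripper_width: 0.0917
[ 0.48725045 -0.31901574  0.21751792] [ 0.48669833 -0.20637234  0.17464703]
```

View pics/end.png

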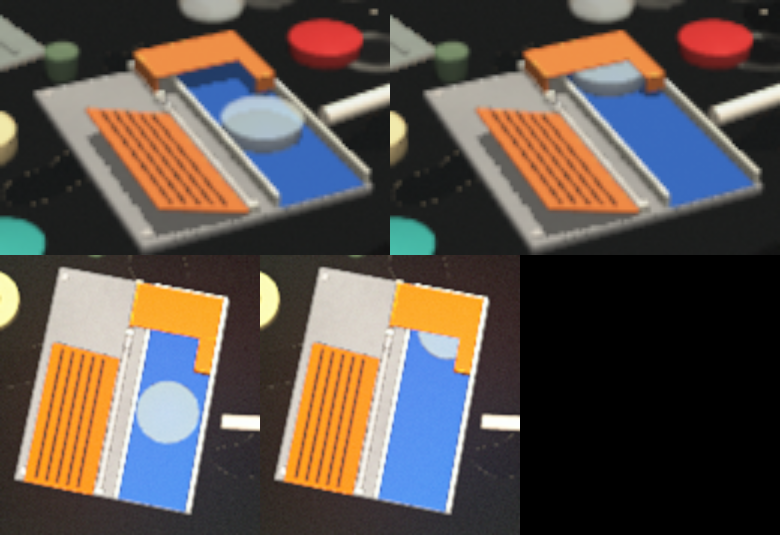

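The flap and heel look the same as at the start, so the flap is closed. The dish sits behind the lip, and the other objects haven't moved.

```bash
python3 -c "
from rig import *
print(sign_off())"
```

```text
the job is handed in; nothing more can be done
None
```

The dish is docked with the flap closed behind it, and the job is handed in at about 10 s of the 42 s allowed. The left fingertip held the heel plate down while the right one pushed the dish under the lip. I then drew back about 20 mm, let the flap close and moved the arm clear.

**Flap:** it stood at roughly 0.28 rad before the push, estimated from the lip's pixels. At the end, the wrist view could not tell the closed angle, because the lip's pixels hardly change with angle from above. I compared the scene and top views with the starting ones instead, and the flap and heel looked the same.

**Dish:** a circle fitted to the visible rim puts its centre at about bay x 75, y -65, against the allowed -70 to -50. The lane wall rules out anything beyond about y -63, so that reading is roughly 2 mm off and the dish is resting against or very near the right wall.

**Other objects:** the networks place the marker, stopper and tape within about 5 mm of where they started, which is within or close to their error. The robot touches nothing, and the wrist force reads about 0.

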